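# Spacer up and clamp a connector housing in a sprung test jig

### The arm

A 6-joint arm with a two-finger parallel gripper is mounted at the origin on the work surface. World frame = base frame: x ahead of the robot, y to its left, z up, the work surface at z = 0. Lengths are in m, angles in rad, forces in N, time in s.
With the tool pointing down it reaches from about 0.375 to 0.9 m from the base axis. Payload 3.1 kg.
Tool frame: the origin (TCP) lies at the very end of the fingers, on their centre line; the grasp point (between the pads) lies 19 mm behind it; z points along the fingers, y is the line along which they close (so a half turn about z gives the same grasp; the last joint's range is limited). The gripper opens to 87 mm and grips with 3 to 60 N. Pads are 19 mm wide; open, the fingers measure 117 mm over their backs; the gripper's body (75 mm by 190 mm) begins 51 mm behind the grasp point.
Start: joints at [-1.419, 0.527, 1.433, -0, 1.181, -0.178], TCP at [0.203, -0.591, 0.223] pointing down, gripper open.
Joint ranges: [-3.08, 3.08], [-0.75, 2.2], [0.22, 2.44], [-1.43, 4.57], [0, 2.65], [-2.85, 2.85]. Speed limits (rad/s): [2.79, 2.79, 3.14, 3.14, 3.14, 3.14].

### API

Orientations are given as a rotation vector (axis times angle).
In Python, from plant import sense, grab_frame, camera_model, hand_in, look_for, trace gives the robot as it stands.
- The arm moves only by the tool send_rows, never from a script. Its argument "increments" is a list of rows, each an object of numbers: "x", "y", "z": the shift along the tool's x, y, z in mm; "ax", "ay", "az": the turn, a rotation vector about the tool's x, y, z in degrees. A call has 1 to 5 rows; each row is the pose to reach, as a shift and turn from the pose commanded when the call began, along the tool's axes at that moment; what a row does not reach only later rows make up. A row lasts 1/8 s, in which the tool goes at most 62.5 mm and 10.7 degrees, less where a joint would pass 70% of its speed; a pose out of reach is approached as far as the arm can. A call with a gripper value outside its range is refused whole. "hand" is the closure, from 0 (fully open) to 1 (shut), set as the call begins (left out, the last holds). The fingers move at their own pace and stop on an object; the grip force is fixed at half the most. Time passes only in rows, so rows that repeat a pose let the fingers close. It gives the time, the measured TCP pose, the force, the opening and the grip force at its end, in the units of the state.
- sense(): the state, without advancing time (a new reading comes with each control period).
- grab_frame(name): name is "scene" or "top"; returns the picture (400x640x3 uint8, red, green, blue); there is no depth.
- camera_model(name): a dict with "intrinsics" (3x3 intrinsics, pixels), "k1" (the pictures are not rectified: a ray, as slopes to the right and down, at radius r is drawn at 1 + k1 r^2 times it, then the intrinsics apply), "origin" and "orientation" of the camera in the world. Camera axes: x right, y up, looking along -z (the intrinsics and any distortion apply to the point x, -y, -z); pixel columns grow to the right and rows downward; lengths in m; the calibration is good to about 2 mm. A picture is of the moment at which its call begins. camera_model takes no time and is no camera call.
- hand_in(): hands the job in; it is judged then, once.
Trained networks look in the newest picture that a camera, given by its name, has taken for a name from the list of things; names that differ only in an ending like _2 or _b are one class to them, and where a whole thing is asked for, a point or a joint stands for the part that bears it (a point fixed in the world has none). Each returns a list of dicts, best first, with "score" (0 to 1); they miss things now and then, are a little off and sometimes report something else, mostly with a low value. They report only what shows in the picture. A call takes as long as a camera call.
- look_for(camera, query): "point" ([x, y, z] in m, in world coordinates, good to about 4 mm: the middle of the surface that is visible of it).
- trace(camera, query): "mask" (400x640 bool, what is visible of it).
The state is a dict: "time": time; "joints": joint angles; "qd": joint speeds; "joint_efforts": joint torques, N m; "position": TCP position; "orientation": TCP orientation; "ft_force": force on the tool from outside, world axes, zero at the start; "moment": the same for the moment, N m; "finger_gap": opening from 0.0 (shut) to 1.0 (fully open); "grasp_force": force on a finger pad.
Only numpy, scipy, OpenCV 4.12 (cv2) and the standard library are available. Lean on these libraries where they do the work, as an engineer would, in place of code of your own. Each camera call takes 0.05 s, during which the arm holds its last target. There are 200 camera calls.

### The job

First seat the aluminium connector housing flat and square in the jig's U-shaped nest, its long side against the back stop. Then stand blue spacers from the rack upright, one behind the other, in the middle of the gap between the housing and the red sprung jaw, adding as many as it takes (one or two) until pushing the jaw closes the gap before the jaw runs out of travel. Finish while holding: keep the jaw pushed firmly so the spacers press the housing home against the stop, every spacer standing, and leave the other things on the counter where they are.

Things in the scene. Friction and masses are not known exactly. Their poses are not given: they have to be found in the camera images.
- jig: Fixed clamping jig, yaw up to 0.25 rad: dark steel plate 200 x 110 x 12 mm (x, y, z). Origin: centre of its underside. x axis = clamping direction: sprung jaw at -x (robot side), nest at +x, on its centre line. A dark bracket behind the jaw, centred at x = -92 mm, 12 mm thick, 70 wide, ends 40 mm above the counter. The gap is open at its sides.
- nest: Aluminium U-pocket fixed on the jig plate, square to it, its x varies. Origin: on the plate top, at the home place of the housing's origin. Back stop face at x = +20 mm (44 wide, upright to 18 mm, then a lip sloping back to 27 mm). Cheeks (x -16 to +34 mm) 60 mm apart (2 mm free per side), 8 mm tall, with flared lips up to 13 mm above the plate. Open towards the jaw and above.
- jaw (a joint): Slide of the red jaw along jig +x, m: 0 = fully back, where a spring returns it when let go (2 N at 0, 5.6 N at end), 0.036 = end of travel. Jaw 25 x 60 mm, its top 48 mm above the counter; front face at jig x = -20 mm + value. With no spacer it ends 3 to 22 mm short of the home housing; with enough spacers a push stops against the stack before the end.
- jaw_handle (a point): Centre of the black upright handle on top of the jaw: 12 mm (x) x 16 mm (y) x 30 mm tall, from 48 to 78 mm above the counter, this point at 63 mm. Moves with the jaw. It can be pinched across y from above, or pushed from behind (-x side).
- housing: Aluminium connector housing, grey lid, two brass jacks on top (14 mm tall, on its centre line, 28 mm apart along y). Body 40 x 56 x 36 mm (x, y, z), 0.17 to 0.31 kg, loose on the counter on either side of the jig. Origin: centre of underside. Its 56 mm (y) goes across the nest, either way round. Grasp across y, fingertips 15 mm or more above its underside to clear the lips.
- rack: Grey rack, fixed, 150 x 70 x 14 mm, on the other side of the jig from the housing. Origin: centre of its underside. Three slots 8 mm deep, at x = -45, 0, +45 mm, hold one spacer each (slot floor 6 mm above the counter, 1 mm free all round).
- spacer0: Blue plastic spacer, 12 x 40 x 60 mm (x = thickness, y = width, z = height), 40 g, standing upright in the x = -45 mm slot of the rack. Origin: centre of its underside. Grasp it across its 40 mm width near the top: on the jig plate its top is 24 mm above the housing's body and jaw.
- spacer1: Blue plastic spacer, 12 x 40 x 60 mm (x = thickness, y = width, z = height), 40 g, standing upright in the middle slot of the rack. Origin: centre of its underside. Grasp it across its 40 mm width near the top: on the jig plate its top is 24 mm above the housing's body and jaw.
- spacer2: Blue plastic spacer, 12 x 40 x 60 mm (x = thickness, y = width, z = height), 40 g, standing upright in the x = +45 mm slot of the rack. Origin: centre of its underside. Grasp it across its 40 mm width near the top: on the jig plate its top is 24 mm above the housing's body and jaw.
- screwdriver: Bystander: screwdriver with blue handle, 160 mm, lying beyond the jig. Leave alone.
- plug: Bystander: steel plug connector, 22 mm diameter, 34 mm tall, standing between robot and work on the left. Leave alone.
- adapter: Bystander: brass adapter, 18 mm diameter, 24 mm tall, at the far right. Leave alone.
- coupler: Bystander: brass coupler, 20 mm diameter, 26 mm tall, at the far left. Leave alone.
- tape: Bystander: yellow tape roll lying flat, 72 mm diameter, 18 mm tall, near right. Leave alone.
- jar: Bystander: jar with black lid, 48 mm diameter, 60 mm tall, on the left. Leave alone.
- tray: Bystander: black tray of brass connectors, 120 x 160 x 30 mm, on the right. Leave alone.

How it is judged:
On the way, in this order (a step that is already met when the one before it is completed fails the run):
1. the housing sits flat and square in the nest, at most 12 mm short of the stop (x of housing in the frame of nest between -0.012 and 0.012 m and y of housing in the frame of nest between -0.005 and 0.005 m and z of housing in the frame of nest between -0.003 and 0.003 m and angle between the x axis of housing and the x axis of nest, either way round below 0.06 rad and angle between housing's own z axis and vertical below 0.06 rad), for 0.2 s.
2. a spacer stands upright on the plate in the gap, with the housing still seated (all of step 1 and ((x of spacer0 in the frame of jig between -0.02 and 0.05 m and y of spacer0 in the frame of jig between -0.012 and 0.012 m and z of spacer0 in the frame of jig between 0.009 and 0.016 m and angle between spacer0's own z axis and vertical below 0.15 rad) or (x of spacer1 in the frame of jig between -0.02 and 0.05 m and y of spacer1 in the frame of jig between -0.012 and 0.012 m and z of spacer1 in the frame of jig between 0.009 and 0.016 m and angle between spacer1's own z axis and vertical below 0.15 rad) or (x of spacer2 in the frame of jig between -0.02 and 0.05 m and y of spacer2 in the frame of jig between -0.012 and 0.012 m and z of spacer2 in the frame of jig between 0.009 and 0.016 m and angle between spacer2's own z axis and vertical below 0.15 rad))), for 0.2 s.
At the end, for the whole second after the job is handed in: Fingers keep the jaw pushed on a spacer (over 4 N, within 12 mm of centre, square to 0.1 rad), pressing the housing on the nest with over 4 N; housing home to 3 mm along, 5 mm across, 3 mm high, flat and square to 0.06 rad; all spacers upright to 0.12 rad on plate or rack; jaw still (x of housing in the frame of nest between -0.003 and 0.003 m and y of housing in the frame of nest between -0.005 and 0.005 m and z of housing in the frame of nest between -0.003 and 0.003 m and angle between the x axis of housing and the x axis of nest, either way round below 0.06 rad and angle between housing's own z axis and vertical below 0.06 rad and contact force between housing and nest above 4 N and contact force between the fingers and jaw above 4 N and ((contact force between jaw and spacer0 above 4 N and y of spacer0 in the frame of jig between -0.012 and 0.012 m and angle between the x axis of spacer0 and the x axis of jig, either way round below 0.1 rad) or (contact force between jaw and spacer1 above 4 N and y of spacer1 in the frame of jig between -0.012 and 0.012 m and angle between the x axis of spacer1 and the x axis of jig, either way round below 0.1 rad) or (contact force between jaw and spacer2 above 4 N and y of spacer2 in the frame of jig between -0.012 and 0.012 m and angle between the x axis of spacer2 and the x axis of jig, either way round below 0.1 rad)) and angle between each of spacer0, spacer1, spacer2's own z axis and vertical below 0.12 rad and z of each of spacer0, spacer1, spacer2 in the frame of jig below 0.016 m and velocity of joint jaw between -0.01 and 0.01 m/s and value of joint jaw above 0.003 m); the arm keeps its last pose, push and grip.
It fails at once if a bystander is moved by more than 30 mm (distance of any of screwdriver, plug, adapter, coupler, tape, jar, tray from where it was at the start of the episode above 0.03 m).
It also fails if it takes over 72 s, if anything falls off the work surface, if the arm or the gripper's body presses on something with over 40 N, if the wrist force passes 120 N, or if a joint passes its speed limit or range.

## Working session

There is one attempt and no reset: what is moved stays moved. The work goes in short steps, Python scripts to look and compute and a tool call to move; the robot and the scene stay as the last step left them, time stands still between calls to the robot, and variables do not carry over. Pictures are saved under pics/ and viewed, at most 10 in all, crops included, and the job is handed in when it is done.

Besides the shell and the picture viewer there is one more tool, called after "Request:" by a JSON object that holds its "fn" and its "kwargs". send_rows: Moves the arm, as the interface text tells. Its arguments: {"type":"object","properties":{"increments":{"type":"array"},"hand":{"type":"number"}},"required":["increments"]}

```bash
ls; mkdir -p pics; python3 - <<'E'
from plant import *
import cv2
for n in ("scene","top"):
    im=grab_frame(n); cv2.imwrite(f"pics/{n}0.png",im[:,:,::-1]); print(n,camera_model(n))
    for q in ("jig","nest","jaw_handle","housing","rack","spacer0","jar","tray","plug"):
        print(q,[(round(d['score'],2),[round(float(v),3) for v in d['point']]) for d in look_for(n,q)[:3]])
print(sense())
E
```

```text
pics
scene {'intrinsics': array([[405.83213823,   0.        , 323.00773122],
       [  0.        , 405.83213823, 197.16628357],
       [  0.        ,   0.        ,   1.        ]]), 'k1': 0.012535087861452923, 'origin': array([1.05893452, 0.63615384, 0.65143463]), 'orientation': array([0.40694536, 1.15045862, 2.23891732])}
jig [(0.75, [0.597, -0.449, 0.013]), (0.72, [0.535, -0.008, 0.012])]
nest [(0.81, [0.621, -0.006, 0.015])]
jaw_handle [(0.71, [0.523, -0.021, 0.034])]
housing []
rack [(0.62, [0.578, 0.262, 0.02])]
spacer0 [(0.85, [0.599, 0.245, 0.046]), (0.74, [0.597, -0.449, 0.013]), (0.73, [0.508, 0.253, 0.044])]
jar [(0.87, [0.517, 0.43, 0.05])]
tray [(0.84, [0.595, -0.45, 0.014]), (0.63, [0.579, 0.266, 0.019])]
plug []
top {'intrinsics': array([[368.70583789,   0.        , 317.6085838 ],
       [  0.        , 368.70583789, 204.949506  ],
       [  0.        ,   0.        ,   1.        ]]), 'k1': -0.06288055102840959, 'origin': array([ 0.39881601, -0.01331506,  1.12616067]), 'orientation': array([ 0.12184774, -0.08543062, -1.57895752])}
jig [(0.96, [0.536, -0.018, 0.017]), (0.4,
[... 347 characters left out ...]
 0.166, 0.026])]
{'time': 1.0, 'joints': array([-1.41850238e+00,  5.27467739e-01,  1.43268749e+00, -2.64350448e-05,
        1.18137218e+00, -1.78507982e-01]), 'qd': array([-0.00238679,  0.0003567 , -0.0001415 ,  0.00049186,  0.00127263,
       -0.00100413]), 'joint_efforts': array([-6.47966735e-04, -4.40023828e+01, -1.76989371e+01,  6.32615131e-02,
        5.03826595e-02, -1.77901973e-05]), 'position': array([ 0.20301586, -0.59110123,  0.22257223]), 'orientation': array([ 3.09865087e+00,  5.17261292e-01, -3.97548472e-05]), 'ft_force': array([ 0.20269284, -0.7233191 , -0.01663508]), 'moment': array([-0.00609412,  0.01742452,  0.01740423]), 'grasp_force': 0.0, 'finger_gap': 0.9960160470899909}
```

View pics/top0.png

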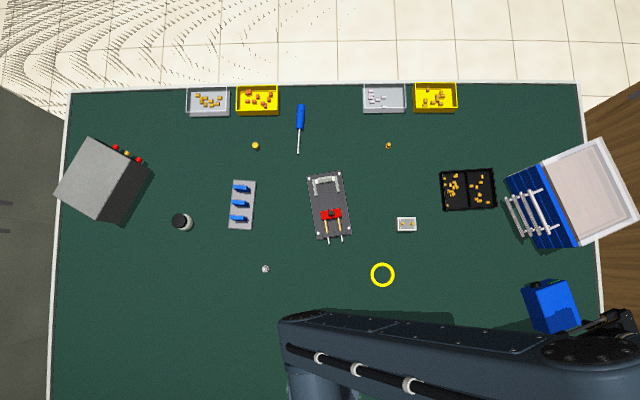

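View pics/scene0.png

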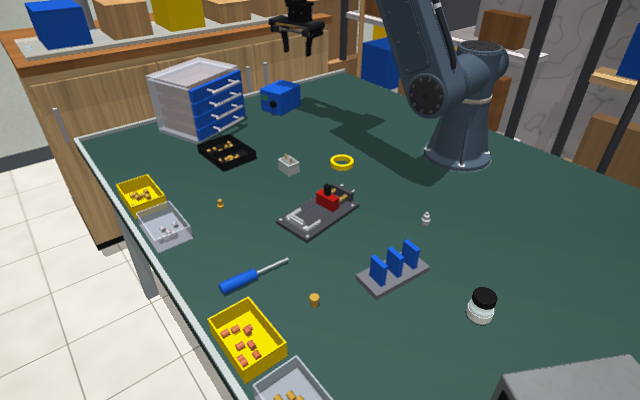

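Top view: jig at about (330,205), housing right at (406,224), rack left at (242,204) with spacers, plug (265,268), tape (382,274). The scene view shows the same things from the far left. Next I fit box silhouettes to the masks.

```bash
cat > geo.py <<'E'
import numpy as np, cv2
from scipy.optimize import minimize
from scipy.spatial.transform import Rotation as R
from plant import *
CAM={n:camera_model(n) for n in ("scene","top")}
def project(n,P):
    c=CAM[n]; p=(np.atleast_2d(P)-c['origin'])@R.from_rotvec(c['orientation']).as_matrix()
    s=np.c_[p[:,0],-p[:,1]]/-p[:,2:]; s=s*(1+c['k1']*(s**2).sum(1,keepdims=True))
    K=c['intrinsics']; return s*[K[0,0],K[1,1]]+K[:2,2]
def ray(n,uv,z):
    c=CAM[n]; K=c['intrinsics']; d=(np.array(uv,float)-K[:2,2])/[K[0,0],K[1,1]]; s=d.copy()
    for _ in range(8): s=d/(1+c['k1']*(s@s))
    v=R.from_rotvec(c['orientation']).as_matrix()@[s[0],-s[1],-1]; o=c['origin']
    return o+v*(z-o[2])/v[2]
def box(pose,dims,z0=0,off=(0,0)):
    x,y,a=pose; c,s=np.cos(a),np.sin(a)
    return np.array([[x+c*X-s*Y,y+s*X+c*Y,z0+k*dims[2]] for i in(-.5,.5) for j in(-.5,.5) for k in(0,1) for X,Y in[(off[0]+i*dims[0],off[1]+j*dims[1])]])
def sil(n,parts,S=4):
    m=np.zeros((400*S,640*S),np.uint8)
    for b in parts:
        h=cv2.convexHull(((project(n,b)+.5)*S*16-8).astype(np.int32).reshape(-1,1,2))
        cv2.fillConvexPoly(m,h,1,shift=4)
    return m.astype(bool)
def fit(masks,model,p0,S=4,d=(.006,.006,.06)):
    big={n:np.kron(m,np.ones((S,S),bool)) for n,m in masks.items()}
    def f(p):
        t=0
        for n,m in big.items():
            s=sil(n,model(p),S); t+=1-(s&m).sum()/(s|m).sum()
        return t
    p0=np.array(p0,float); sx=np.vstack([p0]+[p0+np.eye(len(p0))[i]*d[i] for i in range(len(p0))])
    r=minimize(f,p0,method='Nelder-Mead',options=dict(initial_simplex=sx,xatol=1e-4,fatol=1e-5,maxiter=150)); return r.x,r.fun
def up(n,u0,v0,w,h,k,im):
    return cv2.resize(im[v0:v0+h,u0:u0+w,::-1],None,fx=k,fy=k,interpolation=cv2.INTER_CUBIC)
E
cat > m1.py <<'E'
from geo import *
ims={n:grab_frame(n) for n in("top","scene")}
M={}
for n in ims:
    for q in("jig","housing","rack"):
        r=trace(n,q)
        for d in r[:2]:
            m=d['mask']; v,u=np.nonzero(m); print(n,q,round(d['score'],2),m.sum(),(u.min(),u.max(),v.min(),v.max()))
        if r: M[n,q]=r[0]['mask']
np.savez('masks.npz',**{f"{a}_{b}":m for (a,b),m in M.items()})
t=up("top",215,165,215,90,3.7,ims["top"]); cv2.imwrite("pics/t1.png",t)
s=up("scene",270,145,160,155,4,ims["scene"])[:600]; cv2.imwrite("pics/s1.png",s)
E
python3 m1.py
```

```text
top jig 0.76 2151 (np.int64(306), np.int64(351), np.int64(170), np.int64(238))
top housing 0.68 268 (np.int64(396), np.int64(416), np.int64(217), np.int64(230))
top rack 0.97 797 (np.int64(228), np.int64(256), np.int64(181), np.int64(228))
top rack 0.42 244 (np.int64(321), np.int64(340), np.int64(209), np.int64(241))
scene jig 0.7 2094 (np.int64(276), np.int64(358), np.int64(184), np.int64(242))
scene jig 0.47 155 (np.int64(308), np.int64(319), np.int64(293), np.int64(308))
scene housing 0.76 307 (np.int64(278), np.int64(298), np.int64(156), np.int64(175))
scene rack 0.59 1160 (np.int64(356), np.int64(430), np.int64(252), np.int64(299))
scene rack 0.56 403 (np.int64(386), np.int64(404), np.int64(247), np.int64(277))
```

View pics/t1.png

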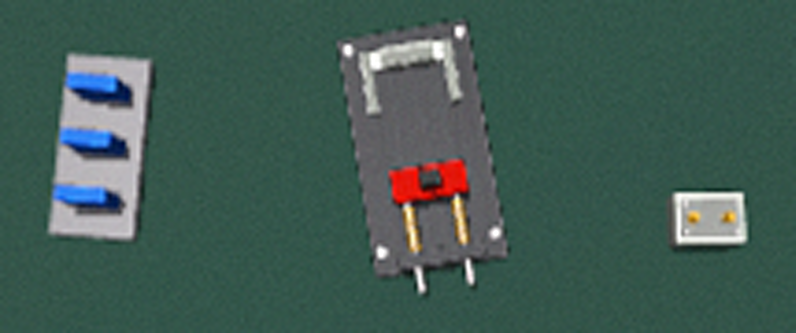

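The crop shows the nest open towards the jaw (U at about (410,75) in the crop), the jig turned a few degrees, the housing square-ish on the right, and all three spacers in the rack.

```bash
cat > m2.py <<'E'
from geo import *
Z=np.load('masks.npz')
jig=lambda p:[box(p,(.2,.11,.012))]
hou=lambda p:[box(p,(.04,.056,.036))]
rack=lambda p:[box(p,(.15,.07,.014))]+[box(p,(.012,.04,.054),.012,(x,0)) for x in(-.045,0,.045)]
def ms(q,cs): return {n:Z[f"{n}_{q}"] for n in cs}
for q,mod,p0 in(("jig",jig,(.55,-.01,-.1)),("housing",hou,(.48,-.24,0)),("rack",rack,(.56,.25,.06))):
    for cs in(("top",),("scene",),("top","scene")):
        print(q,cs,np.round(fit(ms(q,cs),mod,p0)[0],4),round(fit(ms(q,cs),mod,p0)[1],3))
im=grab_frame("top")
# jig corners by colour-free check: jig bolts (white heads)
E
python3 m2.py
```

```text
jig ('top',) [ 0.5498 -0.0214  0.1612] 0.109
jig ('scene',) [ 0.546  -0.0234  0.1733] 0.256
jig ('top', 'scene') [ 0.548  -0.0221  0.1657] 0.381
housing ('top',) [ 0.4861 -0.2524  0.0235] 0.124
housing ('scene',) [ 0.4849 -0.2529 -0.0768] 0.119
housing ('top', 'scene') [ 0.4863 -0.2521  0.0007] 0.26
rack ('top',) [ 0.5526  0.2453 -0.1034] 0.328
rack ('scene',) [ 0.5506  0.2455 -0.1008] 0.518
rack ('top', 'scene') [ 0.551   0.2455 -0.1   ] 0.848
```

```bash
cat > m3.py <<'E'
from geo import *
def notfelt(im,S=4,dark=False):
    b=cv2.resize(im,None,fx=S,fy=S,interpolation=cv2.INTER_CUBIC).astype(float)
    return (b[...,1]-b[...,0])/(b.sum(2)+1)
def fit2(seg,model,p0,S=4,pad=10,d=(.006,.006,.06)):
    roi={n:cv2.dilate(sil(n,model(p0),S).astype(np.uint8),np.ones((2*pad*S+1,)*2)).astype(bool) for n in seg}
    def f(p):
        t=0
        for n,m in seg.items():
            s=sil(n,model(p),S); mm=m&roi[n]; t+=1-(s&mm).sum()/(s|mm).sum()
        return t
    p0=np.array(p0,float); sx=np.vstack([p0]+[p0+np.eye(len(p0))[i]*d[i] for i in range(len(p0))])
    r=minimize(f,p0,method='Nelder-Mead',options=dict(initial_simplex=sx,xatol=1e-4,fatol=1e-5,maxiter=200)); return r.x,r.fun
jig=lambda p:[box(p,(.2,.11,.012)),box(p,(.025,.06,.036),.012,(-.0325,0)),box(p,(.012,.07,.028),.012,(-.092,0))]
hou=lambda p:[box(p,(.04,.056,.036))]
rack=lambda p:[box(p,(.15,.07,.014))]+[box(p,(.012,.04,.060),.006,(x,0)) for x in(-.045,0,.045)]
if __name__=="__main__":
    ims={n:grab_frame(n) for n in CAM}; seg={}
    for n,im in ims.items():
        c=notfelt(im); print(n,"felt chroma",np.median(c))
        felt=np.median(c[(c>.05)]); blu=cv2.resize(im,None,fx=4,fy=4,interpolation=cv2.INTER_CUBIC).astype(int)
        seg[n]=(c<felt/2)|(blu[...,2]>blu[...,1]+30)
    for q,mod,p0 in(("jig",jig,(.549,-.022,.165)),("housing",hou,(.486,-.252,.0)),("rack",rack,(.551,.2455,-.1))):
        for cs in(("top",),("scene",),("top","scene")):
            x,e=fit2({k:seg[k] for k in cs},mod,p0); print(q,cs,np.round(x,4),round(e,3))
            if cs==("top",): P=x
        for n in ims:
            for b in mod(P):
                for i,j in((0,4),(4,6),(6,2),(2,0),(1,5),(5,7),(7,3),(3,1)):
                    pass
            S=4
            if n not in globals().get('big',{}): globals().setdefault('big',{})[n]=cv2.resize(ims[n],None,fx=S,fy=S,interpolation=cv2.INTER_CUBIC)[:,:,::-1].copy()
            cn,_=cv2.findContours(sil(n,mod(P),S).astype(np.uint8),0,1); cv2.drawContours(big[n],cn,-1,(0,255,255),1)
    t=big["top"][160*4:250*4,222*4:422*4]; s=big["scene"][150*4:300*4,272*4:432*4]
    cv2.imwrite("pics/fit.png",np.vstack([t[:,:],]));cv2.imwrite("pics/fits.png",s)
E
python3 m3.py
```

```text
scene felt chroma 0.03345724907063197
top felt chroma 0.06862745098039216
jig ('top',) [ 0.548  -0.0217  0.1561] 0.029
jig ('scene',) [ 0.5459 -0.0246  0.1673] 0.048
jig ('top', 'scene') [ 0.5481 -0.0219  0.1594] 0.096
housing ('top',) [ 0.4854 -0.2513 -0.008 ] 0.03
housing ('scene',) [ 0.4833 -0.2532 -0.0155] 0.035
housing ('top', 'scene') [ 0.4848 -0.2517  0.0078] 0.115
rack ('top',) [ 0.5525  0.2454 -0.086 ] 0.028
rack ('scene',) [ 0.5507  0.2435 -0.085 ] 0.013
rack ('top', 'scene') [ 0.5511  0.245  -0.0866] 0.069
```

View pics/fit.png

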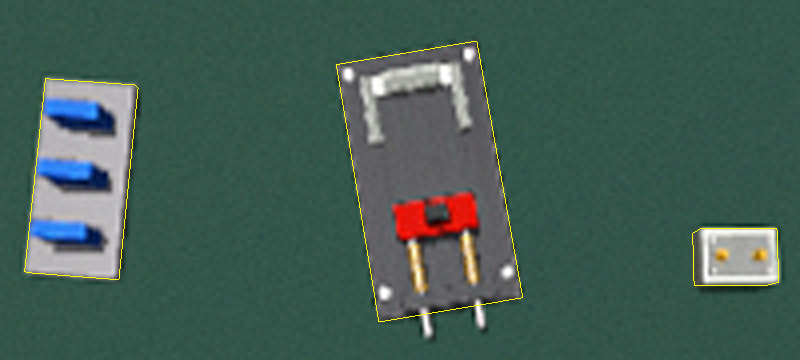

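View pics/fits.png

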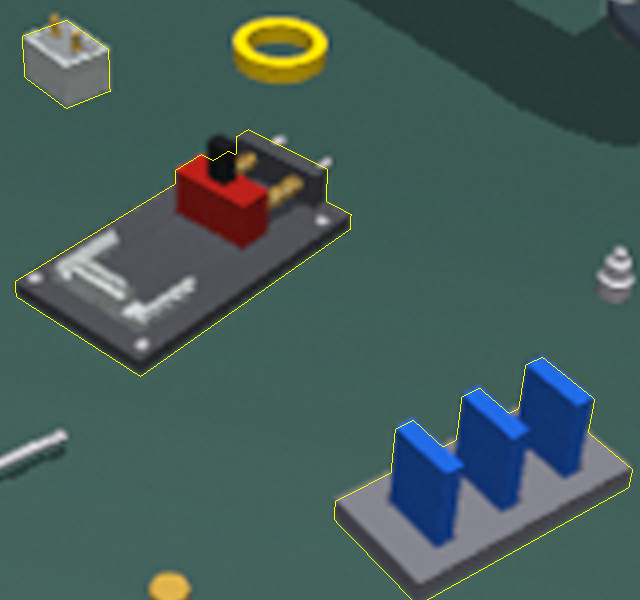

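Fits agree to 2 mm between the cameras (jig ≈ (0.547,-0.023, yaw 0.16), housing ≈ (0.4845,-0.252), rack ≈ (0.5515,0.2445, yaw -0.086)). Now the nest offset and the first move's numbers.

```bash
cat > mv.py <<'E'
import sys,numpy as np
from plant import sense
from scipy.spatial.transform import Rotation as R
# usage: mv.py x y z yaw  (m, rad) -> increments mm/deg for tool-down pose with tool x at yaw
def show(x,y,z,yaw):
    s=sense(); T=R.from_rotvec(s['orientation']); d=T.inv().apply(np.array([x,y,z])-s['position'])*1000
    t=R.from_matrix(np.array([[np.cos(yaw),np.sin(yaw),0],[np.sin(yaw),-np.cos(yaw),0],[0,0,-1]]))
    print("shift",np.round(d,1),"turn",np.round((T.inv()*t).as_rotvec(degrees=True),1),"| t",round(s['time'],2),"pos",np.round(s['position'],4),"F",np.round(s['ft_force'],1),"gap",round(s['finger_gap']*87,1),"grip",round(s['grasp_force'],1))
if __name__=="__main__": show(*map(float,sys.argv[1:]))
E
python3 - <<'E'
from geo import *
im=grab_frame("top"); b=cv2.resize(im,None,fx=4,fy=4,interpolation=cv2.INTER_CUBIC).astype(int)
w=(b.min(2)>115)
J=(.548,-.0217,.158)   # top-only fit
def tojig(P,J=J):
    d=P[:2]-J[:2]; c,s=np.cos(J[2]),np.sin(J[2]); return np.array([c*d[0]+s*d[1],-s*d[0]+c*d[1]])
q=np.array([tojig(ray("top",((u+.5)/4-.5,(v+.5)/4-.5),.024)) for v,u in np.argwhere(w[164*4:205*4,308*4:350*4])+[164*4,308*4]])
q=q[(abs(q[:,1])<.045)&(q[:,0]<.085)]*1000
H,_,_=np.histogram2d(q[:,0],q[:,1],bins=[np.arange(0,90,2),np.arange(-45,46,3)])
for r,x in zip(H,np.arange(0,90,2)): print(x,''.join('.' if k==0 else '+' if k<4 else '#' for k in r))
E
python3 mv.py .4845 -.252 .12 -.01
```

```text
0 ..............................
2 ..............................
4 ..............................
6 ..............................
8 ..............................
10 ..............................
12 ..............................
14 ..............................
16 ..............................
18 ..............................
20 ..............................
22 ..............................
24 ..............................
26 ..............................
28 ..............................
30 ..............................
32 ..###+..................+###+.
34 .+####..................#####.
36 .+###+..................#####.
38 .+####..................#####.
40 ..###+..................+###+.
42 ..####..................+###..
44 ..###+..................+###..
46 ..####..................+###..
48 ..###+...................###+.
50 .+####..................+####.
52 .#####..................+####.
54 .+####..................#####.
56 .+####..................+####.
58 ..###+..................+###..
60 ..####..................+###..
62 ..###+..................+###..
64 ..####..................+###+.
66 ..#####+..............######..
68 .+######.++.++###.+++#######+.
70 .+###########################.
72 .+###########################.
74 ..###########################.
76 ..###########################.
78 ..##########################+.
80 ..##########################+.
82 #.##########################+#
84 #...++#################+++##.#
86 ..............................
shift [ 376.3 -229.2  102.5] turn [-0.   0.  19.5] | t 1.6 pos [ 0.203  -0.5911  0.2225] F [-0.9  0.  -0.2] gap 86.8 grip 0.0
```

Request:
{"fn": "send_rows", "kwargs": {"increments": [{"x": 45, "y": -28, "z": 12, "az": 4}, {"x": 94, "y": -57, "z": 25, "az": 8}, {"x": 141, "y": -86, "z": 38, "az": 12}, {"x": 188, "y": -115, "z": 51, "az": 16}, {"x": 235, "y": -143, "z": 64, "az": 19.5}], "hand": 0}}

```text
invalid input at $.increments[0]: expected keys x, y, z, ax, ay, az
```

```bash
python3 mv.py .4845 -.252 .10 -.01
```

```text
shift [ 376.3 -229.2  122.5] turn [-0.   0.  19.5] | t 1.6 pos [ 0.203  -0.5911  0.2225] F [-0.9  0.  -0.2] gap 86.8 grip 0.0
```

Request:
{"fn": "send_rows", "kwargs": {"increments": [{"x": 45, "y": -28, "z": 12, "ax": 0, "ay": 0, "az": 4}, {"x": 94, "y": -57, "z": 25, "ax": 0, "ay": 0, "az": 8}, {"x": 141, "y": -86, "z": 38, "ax": 0, "ay": 0, "az": 12}, {"x": 188, "y": -115, "z": 51, "ax": 0, "ay": 0, "az": 16}, {"x": 235, "y": -143, "z": 64, "ax": 0, "ay": 0, "az": 19.5}], "hand": 0}}

```text
time: 2.22
position: [0.3799, -0.3784, 0.1584]
orientation: [3.141, -0.019, 0.001]
ft_force: [1.0, 0.2, -0.6]
finger_gap: 0.999
grasp_force: 0.0
```

```bash
python3 mv.py .4845 -.252 .10 -.01
```

```text
shift [ 103.  -127.7   58.4] turn [ 0.  -0.  -0.1] | t 2.23 pos [ 0.3799 -0.3784  0.1584] F [ 1.   0.2 -0.6] gap 86.9 grip 0.0
```

Request:
{"fn": "send_rows", "kwargs": {"increments": [{"x": 34, "y": -43, "z": 15, "ax": 0, "ay": 0, "az": 0}, {"x": 68, "y": -86, "z": 35, "ax": 0, "ay": 0, "az": 0}, {"x": 103, "y": -127.5, "z": 58, "ax": 0, "ay": 0, "az": 0}, {"x": 103, "y": -127.5, "z": 100, "ax": 0, "ay": 0, "az": 0}, {"x": 103, "y": -127.5, "z": 141, "ax": 0, "ay": 0, "az": 0}]}}

```text
time: 2.85
position: [0.4844, -0.2524, 0.0168]
orientation: [3.14, -0.011, 0.002]
ft_force: [0.2, -0.7, 0.1]
finger_gap: 1.002
grasp_force: 0.0
```

Request:
{"fn": "send_rows", "kwargs": {"increments": [{"x": 0, "y": 0, "z": 0, "ax": 0, "ay": 0, "az": 0}, {"x": 0, "y": 0, "z": 0, "ax": 0, "ay": 0, "az": 0}, {"x": 0, "y": 0, "z": 0, "ax": 0, "ay": 0, "az": 0}, {"x": 0, "y": 0, "z": 0, "ax": 0, "ay": 0, "az": 0}, {"x": 0, "y": 0, "z": 0, "ax": 0, "ay": 0, "az": 0}], "hand": 1}}

```text
time: 3.48
position: [0.4836, -0.2533, 0.0191]
orientation: [3.141, -0.016, 0.003]
ft_force: [0.1, 1.9, 7.0]
finger_gap: 0.64
grasp_force: 30.0
```

```bash
python3 mv.py .4845 -.252 .017 -.01; python3 - <<'E'
from geo import *
im=grab_frame("scene"); cv2.imwrite("pics/g1.png",up("scene",200,90,130,100,6,im))
E
```

```text
shift [ 0.9 -1.4  2.1] turn [ 0.1 -0.1 -0. ] | t 3.48 pos [ 0.4836 -0.2533  0.0191] F [0.1 1.9 7. ] gap 55.7 grip 30.0
```

View pics/g1.png

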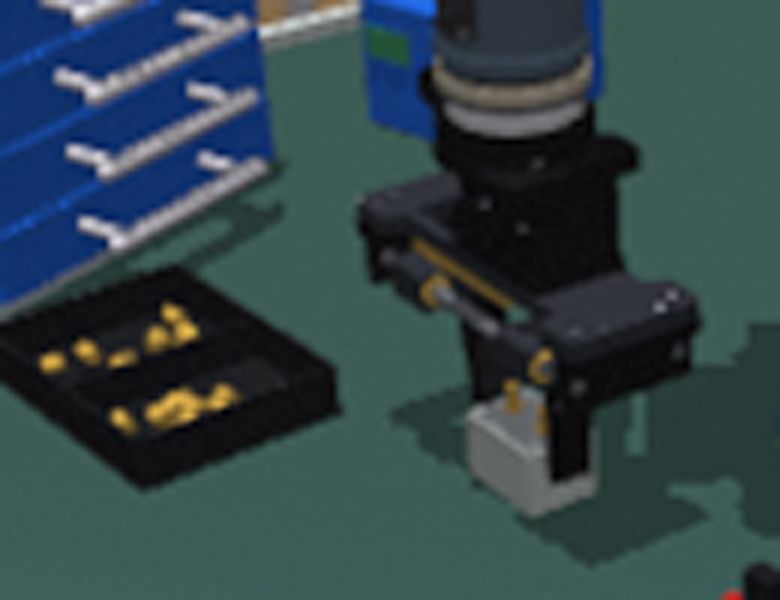

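The housing is gripped (55.7 mm), finger centred on its side; the jacks are clear of the gripper. The scene camera's fit matches the gripped position, so I refine the jig yaw with a fuller model from the saved pictures.

```bash
cat > m4.py <<'E'
from m3 import *
ims={n:cv2.imread(f"pics/{n}0.png")[:,:,::-1] for n in CAM}; seg={}
for n,im in ims.items():
    c=notfelt(im); felt=np.median(c[c>.05]); 
    seg[n]=(c<felt/2)
jig2=lambda p:jig(p)+[box(p,(.012,.016,.03),.048,(-.0325,0))]
plate=lambda p:[box(p,(.2,.11,.012))]
for n in CAM:
    x,e=fit2({n:seg[n]},jig2,(.546,-.024,.16)); print(n,np.round(x,4),round(e,4))
# joint fit with free top-camera shift
def f(p):
    t=0
    for n in CAM:
        q=np.array(p[:3])+(np.r_[p[3:5],0] if n=="top" else 0)
        s=sil(n,jig2(q),4); m=seg[n]&roi[n]; t+=1-(s&m).sum()/(s|m).sum()
    return t
roi={n:cv2.dilate(sil(n,jig2((.546,-.024,.16)),4).astype(np.uint8),np.ones((41,41))).astype(bool) for n in CAM}
p0=np.array([.546,-.024,.16,.002,.002]); sx=np.vstack([p0]+[p0+np.eye(5)[i]*(.004,.004,.03,.004,.004)[i] for i in range(5)])
r=minimize(f,p0,method='Nelder-Mead',options=dict(initial_simplex=sx,xatol=1e-5,fatol=1e-6,maxiter=400)); print("joint",np.round(r.x,4),round(r.fun,4))
# bolt heads as yaw check: white spots near plate corners in top
im=ims["top"].astype(int); w=(im.min(2)>140).astype(np.uint8); k,l,st,ct=cv2.connectedComponentsWithStats(w[160:250,300:360])
for i in range(1,k):
    P=ray("top",ct[i]+[300,160],.013); print(st[i,4],np.round(P,4))
E
python3 m4.py
```

```text
scene [ 0.5456 -0.0246  0.1605] 0.0453
top [ 0.5484 -0.0216  0.1573] 0.0282
joint [ 0.5456 -0.0245  0.1593  0.0027  0.0027] 0.0746
8 [ 0.6454 -0.0546  0.013 ]
8 [0.6298 0.0383 0.013 ]
191 [ 0.6177 -0.0097  0.013 ]
15 [ 0.4873 -0.0517  0.013 ]
7 [ 0.4955 -0.0092  0.013 ]
9 [ 0.4726 -0.0132  0.013 ]
10 [ 0.4773 -0.0802  0.013 ]
9 [0.4622 0.0121 0.013 ]
11 [ 0.4448 -0.059   0.013 ]
12 [ 0.4395 -0.0187  0.013 ]
```

Request:
{"fn": "send_rows", "kwargs": {"increments": [{"x": 0, "y": 0, "z": -20, "ax": 0, "ay": 0, "az": 0}, {"x": 0, "y": 0, "z": -40, "ax": 0, "ay": 0, "az": 0}, {"x": 0, "y": 0, "z": -70, "ax": 0, "ay": 0, "az": 0}, {"x": 0, "y": 0, "z": -90, "ax": 0, "ay": 0, "az": 0}, {"x": 0, "y": 0, "z": -90, "ax": 0, "ay": 0, "az": 0}]}}

```text
time: 4.15
position: [0.4839, -0.2539, 0.1092]
orientation: [3.139, -0.015, 0.005]
ft_force: [0.6, -0.2, -3.4]
finger_gap: 0.643
grasp_force: 30.0
```

```bash
python3 mv.py .5885 -.0172 .109 .159
```

```text
shift [ 1.024e+02 -2.376e+02 -1.000e-01] turn [ 0.2 -0.2 -9.7] | t 4.15 pos [ 0.4839 -0.2539  0.1092] F [ 0.6 -0.2 -3.4] gap 55.9 grip 30.0
```

Request:
{"fn": "send_rows", "kwargs": {"increments": [{"x": 20, "y": -47, "z": 0, "ax": 0, "ay": 0, "az": -2}, {"x": 41, "y": -95, "z": 0, "ax": 0, "ay": 0, "az": -4}, {"x": 62, "y": -143, "z": 0, "ax": 0, "ay": 0, "az": -6}, {"x": 82, "y": -190, "z": 0, "ax": 0, "ay": 0, "az": -8}, {"x": 102.5, "y": -237.5, "z": 0, "ax": 0, "ay": 0, "az": -9.7}]}}

```text
time: 4.78
position: [0.5874, -0.0149, 0.1062]
orientation: [-3.131, -0.252, 0.003]
ft_force: [1.1, -0.3, -2.0]
finger_gap: 0.64
grasp_force: 30.0
```

Request:
{"fn": "send_rows", "kwargs": {"increments": [{"x": 0, "y": 0, "z": 0, "ax": 0, "ay": 0, "az": 0}, {"x": 0, "y": 0, "z": 20, "ax": 0, "ay": 0, "az": 0}, {"x": 0, "y": 0, "z": 40, "ax": 0, "ay": 0, "az": 0}, {"x": 0, "y": 0, "z": 48, "ax": 0, "ay": 0, "az": 0}, {"x": 0, "y": 0, "z": 48, "ax": 0, "ay": 0, "az": 0}]}}

```text
time: 5.4
position: [0.5869, -0.0171, 0.0586]
orientation: [-3.131, -0.249, 0.003]
ft_force: [0.5, 0.9, -1.5]
finger_gap: 0.642
grasp_force: 30.0
```

```bash
python3 mv.py .5885 -.0172 .031 .159; python3 - <<'E'
from geo import *
im=grab_frame("scene"); cv2.imwrite("pics/g2.png",up("scene",250,135,130,110,5,im))
E
```

```text
shift [ 1.6  0.4 27.6] turn [-0.   0.1 -0. ] | t 5.4 pos [ 0.5869 -0.0171  0.0586] F [ 0.5  0.9 -1.5] gap 55.9 grip 30.0
```

View pics/g2.png

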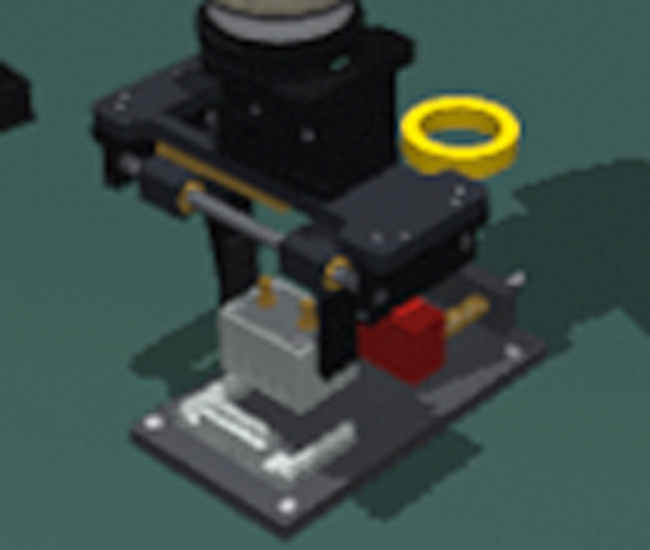

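The housing hangs over the nest mouth, parallel to it and about centred between the cheeks. Descending slowly.

Request:
{"fn": "send_rows", "kwargs": {"increments": [{"x": 1.5, "y": 0.5, "z": 7, "ax": 0, "ay": 0, "az": 0}, {"x": 1.5, "y": 0.5, "z": 13, "ax": 0, "ay": 0, "az": 0}, {"x": 1.5, "y": 0.5, "z": 18, "ax": 0, "ay": 0, "az": 0}, {"x": 1.5, "y": 0.5, "z": 21, "ax": 0, "ay": 0, "az": 0}, {"x": 1.5, "y": 0.5, "z": 21, "ax": 0, "ay": 0, "az": 0}]}}

```text
time: 6.08
position: [0.5892, -0.0167, 0.0382]
orientation: [-3.131, -0.251, 0.001]
ft_force: [0.5, 0.4, -2.4]
finger_gap: 0.643
grasp_force: 30.0
```

Request:
{"fn": "send_rows", "kwargs": {"increments": [{"x": 0, "y": 0, "z": 2, "ax": 0, "ay": 0, "az": 0}, {"x": 0, "y": 0, "z": 4, "ax": 0, "ay": 0, "az": 0}, {"x": 0, "y": 0, "z": 6, "ax": 0, "ay": 0, "az": 0}, {"x": 0, "y": 0, "z": 6.5, "ax": 0, "ay": 0, "az": 0}, {"x": 0, "y": 0, "z": 6.5, "ax": 0, "ay": 0, "az": 0}]}}

```text
time: 6.7
position: [0.5893, -0.0168, 0.032]
orientation: [-3.132, -0.251, 0.0]
ft_force: [-0.4, -0.6, -2.4]
finger_gap: 0.64
grasp_force: 30.0
```

Request:
{"fn": "send_rows", "kwargs": {"increments": [{"x": 0, "y": 0, "z": 1, "ax": 0, "ay": 0, "az": 0}, {"x": 0, "y": 0, "z": 2, "ax": 0, "ay": 0, "az": 0}, {"x": 0, "y": 0, "z": 2, "ax": 0, "ay": 0, "az": 0}]}}

```text
time: 7.08
position: [0.5895, -0.0167, 0.0312]
orientation: [3.131, 0.251, 0.001]
ft_force: [-1.7, -0.1, 5.6]
finger_gap: 0.642
grasp_force: 30.0
```

Request:
{"fn": "send_rows", "kwargs": {"increments": [{"x": 1, "y": 0, "z": -0.7, "ax": 0, "ay": 0, "az": 0}, {"x": 2, "y": 0, "z": -0.7, "ax": 0, "ay": 0, "az": 0}, {"x": 3, "y": 0, "z": -0.7, "ax": 0, "ay": 0, "az": 0}, {"x": 4, "y": 0, "z": -0.7, "ax": 0, "ay": 0, "az": 0}, {"x": 4, "y": 0, "z": -0.7, "ax": 0, "ay": 0, "az": 0}]}}

```text
time: 7.7
position: [0.5914, -0.0162, 0.0312]
orientation: [-3.131, -0.251, 0.006]
ft_force: [-6.1, -2.1, 7.0]
finger_gap: 0.643
grasp_force: 30.0
```

Request:
{"fn": "send_rows", "kwargs": {"increments": [{"x": 0, "y": 0, "z": -1, "ax": 0, "ay": 0, "az": 0}, {"x": 1, "y": 0, "z": -1, "ax": 0, "ay": 0, "az": 0}, {"x": 2, "y": 0, "z": -1, "ax": 0, "ay": 0, "az": 0}, {"x": 3, "y": 0, "z": -1, "ax": 0, "ay": 0, "az": 0}, {"x": 3, "y": 0, "z": -1, "ax": 0, "ay": 0, "az": 0}]}}

```text
time: 8.32
position: [0.5958, -0.0156, 0.0314]
orientation: [-3.131, -0.251, 0.002]
ft_force: [-1.8, -1.1, -2.5]
finger_gap: 0.639
grasp_force: 30.0
```

Request:
{"fn": "send_rows", "kwargs": {"increments": [{"x": 1, "y": 0, "z": 0, "ax": 0, "ay": 0, "az": 0}, {"x": 2, "y": 0, "z": 0, "ax": 0, "ay": 0, "az": 0}, {"x": 3, "y": 0, "z": 0, "ax": 0, "ay": 0, "az": 0}, {"x": 3, "y": 0, "z": 0, "ax": 0, "ay": 0, "az": 0}, {"x": 3, "y": 0, "z": 0, "ax": 0, "ay": 0, "az": 0}]}}

```text
time: 8.95
position: [0.596, -0.0156, 0.0315]
orientation: [-3.131, -0.251, 0.011]
ft_force: [-6.6, -3.7, 1.4]
finger_gap: 0.641
grasp_force: 30.0
```

Request:
{"fn": "send_rows", "kwargs": {"increments": [{"x": -1, "y": 0, "z": 0, "ax": 0, "ay": 0, "az": 0}, {"x": -1, "y": 0, "z": 0, "ax": 0, "ay": 0, "az": 0}, {"x": -1, "y": 0, "z": 0, "ax": 0, "ay": 0, "az": 0}, {"x": -1, "y": 0, "z": 0, "ax": 0, "ay": 0, "az": 0}], "hand": 0}}

```text
time: 9.45
position: [0.5988, -0.0152, 0.0319]
orientation: [3.131, 0.251, 0.002]
ft_force: [-0.2, 0.4, -0.1]
finger_gap: 0.964
grasp_force: 0.0
```

Request:
{"fn": "send_rows", "kwargs": {"increments": [{"x": -1, "y": 0, "z": -10, "ax": 0, "ay": 0, "az": 0}, {"x": -1, "y": 0, "z": -40, "ax": 0, "ay": 0, "az": 0}, {"x": -1, "y": 0, "z": -80, "ax": 0, "ay": 0, "az": 0}, {"x": -1, "y": 0, "z": -110, "ax": 0, "ay": 0, "az": 0}]}}

```text
time: 9.95
position: [0.5978, -0.0155, 0.1441]
orientation: [3.131, 0.251, 0.003]
ft_force: [-0.0, -0.1, 0.3]
finger_gap: 0.997
grasp_force: 0.0
```

```bash
python3 mv.py .506 .247 .141 -.086
```

```text
shift [ -48.9 -273.8    2.8] turn [ 0.  -0.1 14.1] | t 9.95 pos [ 0.5978 -0.0155  0.1441] F [-0.  -0.1  0.3] gap 86.7 grip 0.0
```

Request:
{"fn": "send_rows", "kwargs": {"increments": [{"x": -10, "y": -55, "z": 0, "ax": 0, "ay": 0, "az": 3}, {"x": -20, "y": -110, "z": 0, "ax": 0, "ay": 0, "az": 6}, {"x": -30, "y": -165, "z": 0, "ax": 0, "ay": 0, "az": 9}, {"x": -40, "y": -220, "z": 1, "ax": 0, "ay": 0, "az": 12}, {"x": -49, "y": -274, "z": 3, "ax": 0, "ay": 0, "az": 14}]}}

```text
time: 10.58
position: [0.5048, 0.2489, 0.1396]
orientation: [-3.138, 0.135, -0.002]
ft_force: [0.9, 0.2, 0.0]
finger_gap: 1.002
grasp_force: 0.0
```

```bash
python3 mv.py .506 .247 .046 -.086; python3 - <<'E'
from m3 import *
im=grab_frame("scene"); c=notfelt(im); felt=np.median(c[c>.02]); s=c<felt/2
x,e=fit2({"scene":s},hou_z:=lambda p:[box(p,(.04,.056,.036),.012)],(.596,-.016,.159),pad=0); print(x,e)
cv2.imwrite("pics/g3.png",up("scene",265,120,170,180,3.3,im)[:594])
E
```

```text
shift [ 1.2  1.9 93.6] turn [-0.  -0.1 -0. ] | t 10.57 pos [0.5048 0.2489 0.1396] F [0.9 0.2 0. ] gap 87.2 grip 0.0
[ 0.596 -0.016  0.159] 0.0005751092707614314
```

View pics/g3.png

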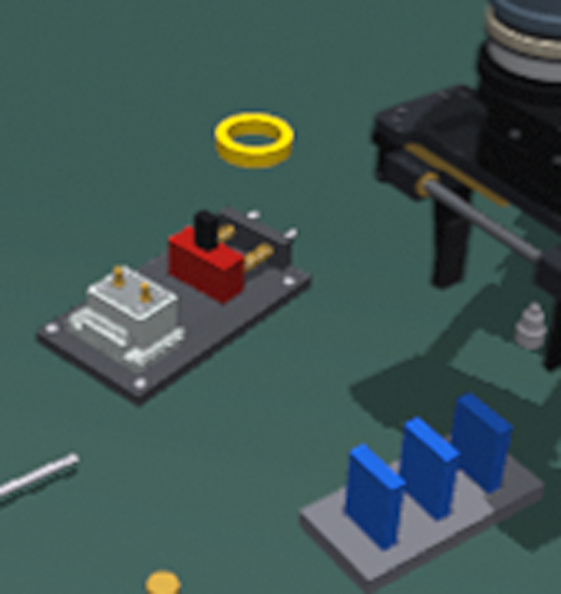

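The housing is seated flat and square against the stop; the gripper is above spacer0 (crop (480,440)), with jaw and rack as before.

Request:
{"fn": "send_rows", "kwargs": {"increments": [{"x": 0, "y": 0, "z": 35, "ax": 0, "ay": 0, "az": 0}, {"x": 0, "y": 0, "z": 65, "ax": 0, "ay": 0, "az": 0}, {"x": 0, "y": 0, "z": 85, "ax": 0, "ay": 0, "az": 0}, {"x": 0, "y": 0, "z": 95, "ax": 0, "ay": 0, "az": 0}, {"x": 0, "y": 0, "z": 95, "ax": 0, "ay": 0, "az": 0}]}}

```text
time: 11.25
position: [0.5052, 0.2471, 0.0437]
orientation: [3.139, -0.133, -0.001]
ft_force: [-0.5, -0.1, 0.3]
finger_gap: 1.003
grasp_force: 0.0
```

Request:
{"fn": "send_rows", "kwargs": {"increments": [{"x": 0, "y": 0, "z": 0, "ax": 0, "ay": 0, "az": 0}, {"x": 0, "y": 0, "z": 0, "ax": 0, "ay": 0, "az": 0}, {"x": 0, "y": 0, "z": 0, "ax": 0, "ay": 0, "az": 0}, {"x": 0, "y": 0, "z": 0, "ax": 0, "ay": 0, "az": 0}, {"x": 0, "y": 0, "z": 0, "ax": 0, "ay": 0, "az": 0}], "hand": 1}}

```text
time: 11.88
position: [0.5053, 0.2473, 0.0438]
orientation: [-3.139, 0.133, -0.0]
ft_force: [-0.2, 0.0, 0.0]
finger_gap: 0.513
grasp_force: 0.0
```

Request:
{"fn": "send_rows", "kwargs": {"increments": [{"x": 0, "y": 0, "z": 0, "ax": 0, "ay": 0, "az": 0}, {"x": 0, "y": 0, "z": 0, "ax": 0, "ay": 0, "az": 0}]}}

```text
time: 12.12
position: [0.5053, 0.2473, 0.0438]
orientation: [-3.139, 0.133, -0.0]
ft_force: [-0.3, 0.5, 0.5]
finger_gap: 0.456
grasp_force: 30.0
```

Request:
{"fn": "send_rows", "kwargs": {"increments": [{"x": 0, "y": 0, "z": -8, "ax": 0, "ay": 0, "az": 0}, {"x": 0, "y": 0, "z": -20, "ax": 0, "ay": 0, "az": 0}, {"x": 0, "y": 0, "z": -50, "ax": 0, "ay": 0, "az": 0}, {"x": 0, "y": 0, "z": -85, "ax": 0, "ay": 0, "az": 0}, {"x": 0, "y": 0, "z": -100, "ax": 0, "ay": 0, "az": 0}]}}

```text
time: 12.75
position: [0.5065, 0.2476, 0.1464]
orientation: [-3.138, 0.133, -0.007]
ft_force: [-0.3, -0.6, -0.6]
finger_gap: 0.459
grasp_force: 30.0
```

```bash
python3 mv.py .5635 -.0212 .144 .159
```

```text
shift [ 79.5 263.    2.4] turn [ -0.1  -0.2 -14. ] | t 12.75 pos [0.5065 0.2476 0.1464] F [-0.3 -0.6 -0.6] gap 39.9 grip 30.0
```

Request:
{"fn": "send_rows", "kwargs": {"increments": [{"x": 16, "y": 53, "z": 0, "ax": 0, "ay": 0, "az": -3}, {"x": 32, "y": 106, "z": 0, "ax": 0, "ay": 0, "az": -6}, {"x": 48, "y": 159, "z": 0, "ax": 0, "ay": 0, "az": -9}, {"x": 64, "y": 212, "z": 0, "ax": 0, "ay": 0, "az": -12}, {"x": 80, "y": 263, "z": 0, "ax": 0, "ay": 0, "az": -14}]}}

```text
time: 13.38
position: [0.5626, -0.0234, 0.1436]
orientation: [-3.131, -0.252, 0.001]
ft_force: [1.2, 0.3, 0.4]
finger_gap: 0.454
grasp_force: 30.0
```

Request:
{"fn": "send_rows", "kwargs": {"increments": [{"x": 0, "y": 0, "z": 0, "ax": 0, "ay": 0, "az": 0}, {"x": 0, "y": 0, "z": 30, "ax": 0, "ay": 0, "az": 0}, {"x": 0, "y": 0, "z": 60, "ax": 0, "ay": 0, "az": 0}, {"x": 0, "y": 0, "z": 78, "ax": 0, "ay": 0, "az": 0}, {"x": 0, "y": 0, "z": 78, "ax": 0, "ay": 0, "az": 0}]}}

```text
time: 14.0
position: [0.5608, -0.0201, 0.0643]
orientation: [-3.13, -0.252, 0.007]
ft_force: [-0.1, 0.5, -0.1]
finger_gap: 0.456
grasp_force: 30.0
```

```bash
python3 mv.py .5635 -.0212 .0505 .159
```

```text
shift [ 2.5  1.5 13.8] turn [-0.1  0.3  0.1] | t 14.0 pos [ 0.5608 -0.0201  0.0643] F [-0.1  0.5 -0.1] gap 39.7 grip 30.0
```

Request:
{"fn": "send_rows", "kwargs": {"increments": [{"x": 2, "y": 1, "z": 5, "ax": 0, "ay": 0, "az": 0}, {"x": 2, "y": 1, "z": 9, "ax": 0, "ay": 0, "az": 0}, {"x": 2, "y": 1, "z": 12, "ax": 0, "ay": 0, "az": 0}, {"x": 2, "y": 1, "z": 12.5, "ax": 0, "ay": 0, "az": 0}, {"x": 2, "y": 1, "z": 12.5, "ax": 0, "ay": 0, "az": 0}]}}

```text
time: 14.62
position: [0.565, -0.0223, 0.0534]
orientation: [3.132, 0.25, 0.0]
ft_force: [-1.0, -0.3, -1.1]
finger_gap: 0.457
grasp_force: 30.0
```

```bash
python3 mv.py .5635 -.0212 .0497 .159
```

```text
shift [-1.3 -1.3  3.7] turn [ 0. -0.  0.] | t 14.62 pos [ 0.565  -0.0223  0.0534] F [-1.  -0.3 -1.1] gap 39.8 grip 30.0
```

Request:
{"fn": "send_rows", "kwargs": {"increments": [{"x": 0, "y": 0, "z": 1.5, "ax": 0, "ay": 0, "az": 0}, {"x": 0, "y": 0, "z": 3, "ax": 0, "ay": 0, "az": 0}, {"x": 0, "y": 0, "z": 4, "ax": 0, "ay": 0, "az": 0}, {"x": 0, "y": 0, "z": 4, "ax": 0, "ay": 0, "az": 0}]}}

```text
time: 15.12
position: [0.565, -0.0222, 0.0497]
orientation: [3.131, 0.251, 0.0]
ft_force: [-1.5, 0.7, 5.2]
finger_gap: 0.457
grasp_force: 30.0
```

Request:
{"fn": "send_rows", "kwargs": {"increments": [{"x": 0, "y": 0, "z": -1, "ax": 0, "ay": 0, "az": 0}, {"x": 0, "y": 0, "z": -1, "ax": 0, "ay": 0, "az": 0}]}}

```text
time: 15.38
position: [0.5649, -0.0222, 0.0501]
orientation: [-3.132, -0.251, 0.0]
ft_force: [0.3, -0.0, -1.6]
finger_gap: 0.453
grasp_force: 30.0
```

Request:
{"fn": "send_rows", "kwargs": {"increments": [{"x": 0, "y": 0, "z": 0, "ax": 0, "ay": 0, "az": 0}, {"x": 0, "y": 0, "z": 0, "ax": 0, "ay": 0, "az": 0}, {"x": 0, "y": 0, "z": 0, "ax": 0, "ay": 0, "az": 0}, {"x": 0, "y": 0, "z": 0, "ax": 0, "ay": 0, "az": 0}], "hand": 0}}

```text
time: 15.88
position: [0.5649, -0.0223, 0.0502]
orientation: [3.132, 0.251, -0.0]
ft_force: [-0.2, 0.0, 0.5]
finger_gap: 0.824
grasp_force: 0.0
```

Request:
{"fn": "send_rows", "kwargs": {"increments": [{"x": 0, "y": 0, "z": -15, "ax": 0, "ay": 0, "az": 0}, {"x": 0, "y": 0, "z": -50, "ax": 0, "ay": 0, "az": 0}, {"x": 0, "y": 0, "z": -80, "ax": 0, "ay": 0, "az": 0}, {"x": 0, "y": 0, "z": -92, "ax": 0, "ay": 0, "az": 0}, {"x": 0, "y": 0, "z": -92, "ax": 0, "ay": 0, "az": 0}]}}

```text
time: 16.5
position: [0.5654, -0.0223, 0.1433]
orientation: [3.131, 0.251, 0.003]
ft_force: [-0.1, 0.5, -0.4]
finger_gap: 0.998
grasp_force: 0.0
```

```bash
python3 mv.py .5503 .2437 .14 -.086
```

```text
shift [  27.4 -265.1    3.2] turn [ 0.  -0.1 14.1] | t 16.5 pos [ 0.5654 -0.0223  0.1433] F [-0.1  0.5 -0.4] gap 86.8 grip 0.0
```

Now spacer1, and a picture to check the first one.

Request:
{"fn": "send_rows", "kwargs": {"increments": [{"x": 5, "y": -53, "z": 0, "ax": 0, "ay": 0, "az": 3}, {"x": 11, "y": -106, "z": 0, "ax": 0, "ay": 0, "az": 6}, {"x": 16, "y": -159, "z": 0, "ax": 0, "ay": 0, "az": 9}, {"x": 22, "y": -212, "z": 1, "ax": 0, "ay": 0, "az": 12}, {"x": 27.5, "y": -265, "z": 3, "ax": 0, "ay": 0, "az": 14}]}}

```text
time: 17.12
position: [0.5489, 0.2452, 0.1377]
orientation: [3.138, -0.135, -0.004]
ft_force: [0.7, 0.7, 0.5]
finger_gap: 1.004
grasp_force: 0.0
```

```bash
python3 mv.py .5503 .2437 .0455 -.086; python3 - <<'E'
from geo import *
for n in ("top","scene"):
    im=grab_frame(n); cv2.imwrite(f"pics/h_{n}.png",up(n,270,145,100,100,4,im) if n=="scene" else up(n,290,155,100,100,4,im))
a=cv2.imread("pics/h_scene.png");b=cv2.imread("pics/h_top.png");cv2.imwrite("pics/h.png",np.hstack([a,b]))
E
```

```text
shift [ 1.8  1.2 92.2] turn [ 0.1  0.1 -0. ] | t 17.12 pos [0.5489 0.2452 0.1377] F [0.7 0.7 0.5] gap 87.4 grip 0.0
```

View pics/h.png

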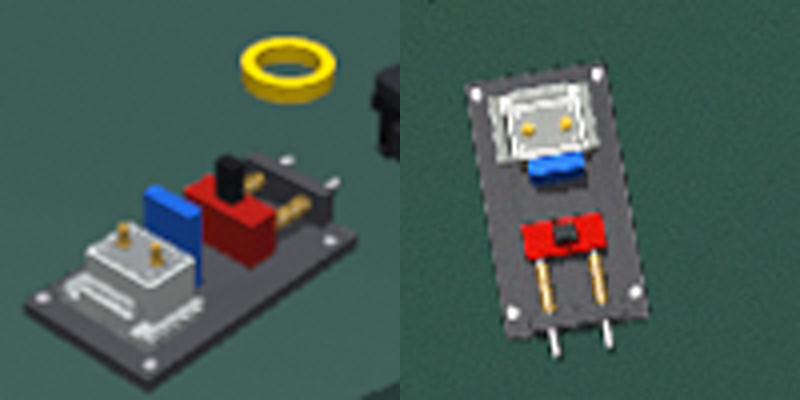

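Spacer0 stands upright and square in the gap (right half at (557,168)) close to the seated housing, leaving about 28 mm to the jaw. Now I fetch spacer1.

Request:
{"fn": "send_rows", "kwargs": {"increments": [{"x": 0, "y": 0, "z": 35, "ax": 0, "ay": 0, "az": 0}, {"x": 0, "y": 0, "z": 65, "ax": 0, "ay": 0, "az": 0}, {"x": 0, "y": 0, "z": 85, "ax": 0, "ay": 0, "az": 0}, {"x": 0, "y": 0, "z": 93.5, "ax": 0, "ay": 0, "az": 0}, {"x": 0, "y": 0, "z": 93.5, "ax": 0, "ay": 0, "az": 0}]}}

```text
time: 17.85
position: [0.5493, 0.2432, 0.0448]
orientation: [3.138, -0.133, -0.003]
ft_force: [0.9, -0.0, 0.4]
finger_gap: 1.0
grasp_force: 0.0
```

Request:
{"fn": "send_rows", "kwargs": {"increments": [{"x": 0, "y": 0, "z": 0, "ax": 0, "ay": 0, "az": 0}, {"x": 0, "y": 0, "z": 0, "ax": 0, "ay": 0, "az": 0}, {"x": 0, "y": 0, "z": 0, "ax": 0, "ay": 0, "az": 0}, {"x": 0, "y": 0, "z": 0, "ax": 0, "ay": 0, "az": 0}, {"x": 0, "y": 0, "z": 0, "ax": 0, "ay": 0, "az": 0}], "hand": 1}}

```text
time: 18.48
position: [0.55, 0.2438, 0.0459]
orientation: [-3.139, 0.133, -0.0]
ft_force: [-0.8, -0.3, -0.3]
finger_gap: 0.514
grasp_force: 0.0
```

Request:
{"fn": "send_rows", "kwargs": {"increments": [{"x": 0, "y": 0, "z": 0, "ax": 0, "ay": 0, "az": 0}, {"x": 0, "y": 0, "z": 0, "ax": 0, "ay": 0, "az": 0}, {"x": 0, "y": 0, "z": 0, "ax": 0, "ay": 0, "az": 0}]}}

```text
time: 18.85
position: [0.5499, 0.2438, 0.0458]
orientation: [-3.139, 0.133, -0.0]
ft_force: [0.6, 1.1, 0.7]
finger_gap: 0.456
grasp_force: 30.0
```

Request:
{"fn": "send_rows", "kwargs": {"increments": [{"x": 0, "y": 0, "z": -8, "ax": 0, "ay": 0, "az": 0}, {"x": 0, "y": 0, "z": -20, "ax": 0, "ay": 0, "az": 0}, {"x": 0, "y": 0, "z": -50, "ax": 0, "ay": 0, "az": 0}, {"x": 0, "y": 0, "z": -85, "ax": 0, "ay": 0, "az": 0}, {"x": 0, "y": 0, "z": -100, "ax": 0, "ay": 0, "az": 0}]}}

```text
time: 19.48
position: [0.5513, 0.2441, 0.1486]
orientation: [-3.138, 0.133, -0.007]
ft_force: [-0.7, 0.2, -0.5]
finger_gap: 0.457
grasp_force: 30.0
```

Request:
{"fn": "send_rows", "kwargs": {"increments": [{"x": 0, "y": 0, "z": -100, "ax": 0, "ay": 0, "az": 0}]}}

```text
time: 19.6
position: [0.5469, 0.2429, 0.2059]
orientation: [3.136, -0.133, -0.014]
ft_force: [1.0, 0.0, -1.7]
finger_gap: 0.456
grasp_force: 30.0
```

```bash
python3 mv.py .5405 -.0252 .1455 .159
```

```text
shift [ 16.9 267.5  61. ] turn [  0.1   0.5 -14. ] | t 19.6 pos [0.5469 0.2429 0.2059] F [ 1.   0.  -1.7] gap 39.7 grip 30.0
```

Request:
{"fn": "send_rows", "kwargs": {"increments": [{"x": 3, "y": 50, "z": 10, "ax": 0, "ay": 0, "az": -3}, {"x": 6, "y": 105, "z": 20, "ax": 0, "ay": 0, "az": -6}, {"x": 9, "y": 160, "z": 35, "ax": 0, "ay": 0, "az": -9}, {"x": 12, "y": 214, "z": 48, "ax": 0, "ay": 0, "az": -12}, {"x": 14, "y": 267, "z": 61, "ax": 0, "ay": 0, "az": -14}]}}

```text
time: 20.23
position: [0.5409, -0.0251, 0.1468]
orientation: [-3.131, -0.253, 0.0]
ft_force: [0.5, -0.3, -0.2]
finger_gap: 0.456
grasp_force: 30.0
```

Request:
{"fn": "send_rows", "kwargs": {"increments": [{"x": 0, "y": 0, "z": 0, "ax": 0, "ay": 0, "az": 0}, {"x": 0, "y": 0, "z": 0, "ax": 0, "ay": 0, "az": 0}, {"x": 0, "y": 0, "z": 0, "ax": 0, "ay": 0, "az": 0}, {"x": 0, "y": 0, "z": 0, "ax": 0, "ay": 0, "az": 0}]}}

```text
time: 20.72
position: [0.5414, -0.0222, 0.1476]
orientation: [3.131, 0.254, 0.001]
ft_force: [1.3, -0.3, -1.3]
finger_gap: 0.453
grasp_force: 30.0
```

```bash
python3 mv.py .5405 -.0252 .0518 .159
```

```text
shift [-1.5  2.8 95.8] turn [ 0.  -0.   0.2] | t 20.73 pos [ 0.5414 -0.0222  0.1476] F [ 1.3 -0.3 -1.3] gap 39.4 grip 30.0
```

Request:
{"fn": "send_rows", "kwargs": {"increments": [{"x": -1, "y": 2.5, "z": 25, "ax": 0, "ay": 0, "az": 0}, {"x": -1, "y": 2.5, "z": 55, "ax": 0, "ay": 0, "az": 0}, {"x": -1, "y": 2.5, "z": 78, "ax": 0, "ay": 0, "az": 0}, {"x": -1, "y": 2.5, "z": 88, "ax": 0, "ay": 0, "az": 0}, {"x": -1, "y": 2.5, "z": 90, "ax": 0, "ay": 0, "az": 0}]}}

```text
time: 21.35
position: [0.5408, -0.0256, 0.057]
orientation: [-3.131, -0.252, 0.001]
ft_force: [0.6, -0.4, -1.2]
finger_gap: 0.458
grasp_force: 30.0
```

Request:
{"fn": "send_rows", "kwargs": {"increments": [{"x": 0, "y": 0, "z": 1, "ax": 0, "ay": 0, "az": 0}, {"x": 0, "y": 0, "z": 2, "ax": 0, "ay": 0, "az": 0}, {"x": 0, "y": 0, "z": 3, "ax": 0, "ay": 0, "az": 0}, {"x": 0, "y": 0, "z": 3, "ax": 0, "ay": 0, "az": 0}]}}

```text
time: 21.85
position: [0.5408, -0.0262, 0.0545]
orientation: [3.131, 0.251, 0.001]
ft_force: [0.7, 0.1, 0.1]
finger_gap: 0.457
grasp_force: 30.0
```

Request:
{"fn": "send_rows", "kwargs": {"increments": [{"x": 0, "y": 0, "z": 1.5, "ax": 0, "ay": 0, "az": 0}, {"x": 0, "y": 0, "z": 2.5, "ax": 0, "ay": 0, "az": 0}, {"x": 0, "y": 0, "z": 3.5, "ax": 0, "ay": 0, "az": 0}, {"x": 0, "y": 0, "z": 3.5, "ax": 0, "ay": 0, "az": 0}]}}

```text
time: 22.35
position: [0.5408, -0.0261, 0.0517]
orientation: [3.131, 0.251, 0.001]
ft_force: [-1.9, -0.3, 7.8]
finger_gap: 0.453
grasp_force: 30.0
```

Request:
{"fn": "send_rows", "kwargs": {"increments": [{"x": 0, "y": 0, "z": -1, "ax": 0, "ay": 0, "az": 0}, {"x": 0, "y": 0, "z": -1, "ax": 0, "ay": 0, "az": 0}]}}

```text
time: 22.6
position: [0.5409, -0.0261, 0.0518]
orientation: [3.132, 0.251, 0.001]
ft_force: [0.1, 0.6, 2.7]
finger_gap: 0.455
grasp_force: 30.0
```

Request:
{"fn": "send_rows", "kwargs": {"increments": [{"x": 0, "y": 0, "z": 0, "ax": 0, "ay": 0, "az": 0}, {"x": 0, "y": 0, "z": 0, "ax": 0, "ay": 0, "az": 0}, {"x": 0, "y": 0, "z": 0, "ax": 0, "ay": 0, "az": 0}, {"x": 0, "y": 0, "z": 0, "ax": 0, "ay": 0, "az": 0}], "hand": 0}}

```text
time: 23.1
position: [0.5407, -0.0261, 0.0517]
orientation: [-3.131, -0.251, 0.0]
ft_force: [1.1, 0.4, 0.1]
finger_gap: 0.819
grasp_force: 0.0
```

Request:
{"fn": "send_rows", "kwargs": {"increments": [{"x": 0, "y": 0, "z": -15, "ax": 0, "ay": 0, "az": 0}, {"x": 0, "y": 0, "z": -45, "ax": 0, "ay": 0, "az": 0}, {"x": 0, "y": 0, "z": -60, "ax": 0, "ay": 0, "az": 0}, {"x": -14, "y": 0, "z": -60, "ax": 0, "ay": 0, "az": 0}, {"x": -27, "y": 0, "z": -60, "ax": 0, "ay": 0, "az": 0}]}}

```text
time: 23.72
position: [0.5119, -0.0302, 0.1113]
orientation: [-3.131, -0.251, 0.003]
ft_force: [-0.3, -0.6, -0.8]
finger_gap: 1.002
grasp_force: 0.0
```

Request:
{"fn": "send_rows", "kwargs": {"increments": [{"x": 0, "y": 0, "z": 0, "ax": 0, "ay": 0, "az": 0}, {"x": 0, "y": 0, "z": 0, "ax": 0, "ay": 0, "az": 0}]}}

```text
time: 23.98
position: [0.5138, -0.0305, 0.1112]
orientation: [-3.131, -0.25, 0.001]
ft_force: [0.0, -0.4, -0.3]
finger_gap: 1.003
grasp_force: 0.0
```

```bash
python3 mv.py .5139 -.0291 .053 .159
```

```text
shift [ 0.3 -1.3 58.2] turn [-0.  0.  0.] | t 23.98 pos [ 0.5138 -0.0305  0.1112] F [ 0.  -0.4 -0.3] gap 87.3 grip 0.0
```

Descend around the handle, check the scene, then pinch.

Request:
{"fn": "send_rows", "kwargs": {"increments": [{"x": 0, "y": -1.5, "z": 20, "ax": 0, "ay": 0, "az": 0}, {"x": 0, "y": -1.5, "z": 40, "ax": 0, "ay": 0, "az": 0}, {"x": 0, "y": -1.5, "z": 53, "ax": 0, "ay": 0, "az": 0}, {"x": 0, "y": -1.5, "z": 57, "ax": 0, "ay": 0, "az": 0}, {"x": 0, "y": -1.5, "z": 57, "ax": 0, "ay": 0, "az": 0}]}}

```text
time: 24.6
position: [0.514, -0.0289, 0.0546]
orientation: [-3.132, -0.251, 0.0]
ft_force: [-0.2, -0.3, -0.2]
finger_gap: 1.001
grasp_force: 0.0
```

Request:
{"fn": "send_rows", "kwargs": {"increments": [{"x": 0, "y": 0, "z": 0, "ax": 0, "ay": 0, "az": 0}, {"x": 0, "y": 0, "z": 0, "ax": 0, "ay": 0, "az": 0}, {"x": 0, "y": 0, "z": 0, "ax": 0, "ay": 0, "az": 0}, {"x": 0, "y": 0, "z": 0, "ax": 0, "ay": 0, "az": 0}, {"x": 0, "y": 0, "z": 0, "ax": 0, "ay": 0, "az": 0}], "hand": 1}}

```text
time: 25.22
position: [0.5138, -0.0289, 0.0548]
orientation: [3.132, 0.251, 0.0]
ft_force: [0.5, 0.8, -0.5]
finger_gap: 0.518
grasp_force: 0.0
```

Request:
{"fn": "send_rows", "kwargs": {"increments": [{"x": 0, "y": 0, "z": 0, "ax": 0, "ay": 0, "az": 0}, {"x": 0, "y": 0, "z": 0, "ax": 0, "ay": 0, "az": 0}, {"x": 0, "y": 0, "z": 0, "ax": 0, "ay": 0, "az": 0}, {"x": 0, "y": 0, "z": 0, "ax": 0, "ay": 0, "az": 0}, {"x": 0, "y": 0, "z": 0, "ax": 0, "ay": 0, "az": 0}]}}

```text
time: 25.85
position: [0.5135, -0.0276, 0.0547]
orientation: [-3.13, -0.249, 0.001]
ft_force: [1.0, 5.6, 1.4]
finger_gap: 0.181
grasp_force: 30.0
```

Request:
{"fn": "send_rows", "kwargs": {"increments": [{"x": 2, "y": -1.5, "z": 0, "ax": 0, "ay": 0, "az": 0}, {"x": 4, "y": -1.5, "z": 0, "ax": 0, "ay": 0, "az": 0}, {"x": 6, "y": -1.5, "z": 0, "ax": 0, "ay": 0, "az": 0}, {"x": 8, "y": -1.5, "z": 0, "ax": 0, "ay": 0, "az": 0}, {"x": 10, "y": -1.5, "z": 0, "ax": 0, "ay": 0, "az": 0}]}}

```text
time: 26.48
position: [0.5232, -0.026, 0.0547]
orientation: [3.131, 0.251, -0.001]
ft_force: [-2.5, -2.7, 1.9]
finger_gap: 0.183
grasp_force: 30.0
```

Request:
{"fn": "send_rows", "kwargs": {"increments": [{"x": 1.5, "y": 0, "z": 0, "ax": 0, "ay": 0, "az": 0}, {"x": 3, "y": 0, "z": 0, "ax": 0, "ay": 0, "az": 0}, {"x": 4.5, "y": 0, "z": 0, "ax": 0, "ay": 0, "az": 0}, {"x": 6, "y": 0, "z": 0, "ax": 0, "ay": 0, "az": 0}, {"x": 7.5, "y": 0, "z": 0, "ax": 0, "ay": 0, "az": 0}]}}

```text
time: 27.1
position: [0.5306, -0.0248, 0.0547]
orientation: [3.131, 0.251, -0.001]
ft_force: [-4.2, -3.8, 2.7]
finger_gap: 0.18
grasp_force: 30.0
```

Request:
{"fn": "send_rows", "kwargs": {"increments": [{"x": 1.5, "y": 0, "z": 0, "ax": 0, "ay": 0, "az": 0}, {"x": 3, "y": 0, "z": 0, "ax": 0, "ay": 0, "az": 0}, {"x": 4.5, "y": 0, "z": 0, "ax": 0, "ay": 0, "az": 0}, {"x": 6, "y": 0, "z": 0, "ax": 0, "ay": 0, "az": 0}, {"x": 7, "y": 0, "z": 0, "ax": 0, "ay": 0, "az": 0}]}}

```text
time: 27.72
position: [0.537, -0.0238, 0.0547]
orientation: [3.131, 0.251, -0.003]
ft_force: [-5.1, -5.1, 2.7]
finger_gap: 0.183
grasp_force: 30.0
```

Request:
{"fn": "send_rows", "kwargs": {"increments": [{"x": 1, "y": 0, "z": 0, "ax": 0, "ay": 0, "az": 0}, {"x": 2, "y": 0, "z": 0, "ax": 0, "ay": 0, "az": 0}, {"x": 2, "y": 0, "z": 0, "ax": 0, "ay": 0, "az": 0}, {"x": 2, "y": 0, "z": 0, "ax": 0, "ay": 0, "az": 0}]}}

```text
time: 28.22
position: [0.5383, -0.0236, 0.0547]
orientation: [3.131, 0.252, -0.005]
ft_force: [-6.2, -5.6, 4.0]
finger_gap: 0.18
grasp_force: 30.0
```

Request:
{"fn": "send_rows", "kwargs": {"increments": [{"x": 1, "y": 1.2, "z": 0, "ax": 0, "ay": 0, "az": 0}, {"x": 2, "y": 1.2, "z": 0, "ax": 0, "ay": 0, "az": 0}, {"x": 3, "y": 1.2, "z": 0, "ax": 0, "ay": 0, "az": 0}, {"x": 4, "y": 1.2, "z": 0, "ax": 0, "ay": 0, "az": 0}, {"x": 4, "y": 1.2, "z": 0, "ax": 0, "ay": 0, "az": 0}]}}

```text
time: 28.85
position: [0.5383, -0.0235, 0.0547]
orientation: [-3.13, -0.253, 0.018]
ft_force: [-14.4, -6.0, 10.0]
finger_gap: 0.182
grasp_force: 30.0
```

Request:
{"fn": "send_rows", "kwargs": {"increments": [{"x": 1, "y": 0.5, "z": -0.5, "ax": 0, "ay": 0, "az": 0}, {"x": 2, "y": 0.5, "z": -1, "ax": 0, "ay": 0, "az": 0}, {"x": 3, "y": 0.5, "z": -1, "ax": 0, "ay": 0, "az": 0}, {"x": 3, "y": 0.5, "z": -1, "ax": 0, "ay": 0, "az": 0}, {"x": 3, "y": 0.5, "z": -1, "ax": 0, "ay": 0, "az": 0}]}}

```text
time: 29.48
position: [0.5384, -0.0235, 0.0547]
orientation: [-3.129, -0.254, 0.028]
ft_force: [-16.7, -7.7, 8.1]
finger_gap: 0.18
grasp_force: 30.0
```

```bash
python3 - <<'E'
from geo import *
s=sense(); print(s['position'],s['ft_force'],s['moment'])
for n in ("top","scene"):
    im=grab_frame(n); cv2.imwrite(f"pics/k_{n}.png",up(n,270,145,100,100,4,im) if n=="scene" else up(n,290,155,100,100,4,im))
a=cv2.imread("pics/k_scene.png");b=cv2.imread("pics/k_top.png");cv2.imwrite("pics/k.png",np.hstack([a,b]))
E
```

```text
[ 0.53835018 -0.02351104  0.05473429] [-16.67764773  -7.67839805   8.12908144] [-1.43447805  2.40000209 -0.10300949]
```

View pics/k.png

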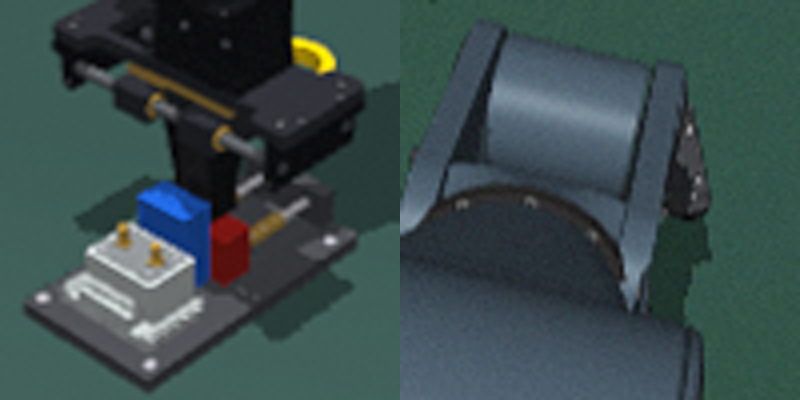

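Both spacers stand together between the jaw and the seated housing (left half, (175,230)), upright and in contact. The push is about 17 N with the jaw about 25 mm along, well short of its end. I let it settle, then hand in.

Request:
{"fn": "send_rows", "kwargs": {"increments": [{"x": 1, "y": 0, "z": 0, "ax": 0, "ay": 0, "az": 0}, {"x": 1, "y": 0, "z": 0, "ax": 0, "ay": 0, "az": 0}, {"x": 1, "y": 0, "z": 0, "ax": 0, "ay": 0, "az": 0}, {"x": 1, "y": 0, "z": 0, "ax": 0, "ay": 0, "az": 0}]}}

```text
time: 30.08
position: [0.5384, -0.0235, 0.0547]
orientation: [-3.129, -0.255, 0.032]
ft_force: [-18.1, -9.0, 9.9]
finger_gap: 0.181
grasp_force: 30.0
```

```bash
python3 -c "
from plant import *
s=sense(); print(s['position'],s['ft_force'],abs(s['qd']).max()); print(hand_in())"
```

```text
[ 0.53836841 -0.02348861  0.05470208] [-18.0970642   -8.95657625   9.88273387] 0.00254647426682811
the job is handed in; nothing more can be done
None
```

I handed the job in at about 30 s (no verdict came back): the housing is seated against the stop, and two spacers stand in the gap. The jaw is pinched and held at about 25 of its 36 mm travel, with about 18 N measured along the push.

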